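Test the ratchet of the red bench clamp

TASK

Before it is used, test the bench clamp with the red grips: squeeze its two handles together until the ratchet catches, let go so that it holds closed by itself for a moment, then press the red paddle at the end of its longer handle down so that the teeth let go and the clamp springs fully open. Do not touch the clamp with the yellow grips.

Things in the scene. Friction and masses are not known exactly. Their poses are not given: they have to be found in the camera images.
- red_clamp: Scissor-type ratchet clamp with red grips, fixed to the bench on a grey base plate 8 mm thick. Origin on the bench under its upright pivot pin; z up; handles along its -x, roughly toward the robot, jaws along +x. Seen from above the sprung-open handles form a V and swing level. At x = -125 mm toothed tongues on the handles overlap as they close. Nothing stands higher than 63 mm.
- red_grips (a point): Fixed point midway between the two round red grips (each 16 mm thick, 42 mm long along x), axes as red_clamp, 48 mm above the bench. A gripper pointing down here and closing along y takes both: 66 mm over the outsides open, 42 mm squeezed home (jaws meet; 15 to 20 N, 40 N does no harm). The ratchet catches at about 53 and 49 mm. Each handle swings by itself: some mm off centre does no harm.
- red_paddle (a point): Top centre of the flat red paddle (34 mm along x, 28 mm across) ending the long handle, 165 mm from the pivot; it moves with the handle: open at y = +25 mm of red_clamp, locked at +8 to +15 mm, 50 mm above the bench. Pressed down with closed fingers it springs: teeth free after about 3 mm (2 N), stop at 11 mm (4 N). The short handle ends 132 mm from the pivot.
- red_long (a joint): Swing of the long handle of the red clamp (rad): 0 fully open (as at the start), growing as it closes; about 0.12 when both handles are squeezed home; 0.06 to 0.10 when the ratchet holds.
- red_short (a joint): Swing of the short handle of the red clamp, in the same sense: 0 open, 0.06 to 0.10 when the ratchet holds.
- yellow_clamp: A second clamp of just the same make and size, with yellow grips and a yellow paddle; to be left alone. Its origin and axes are as for red_clamp.

How it is judged (in metres and radians):
On the way, in this order (a step that is already met when the one before it is completed fails the run):
1. the red clamp stays closed on its ratchet with nothing touching it (value of joint each of red_long, red_short above 0.045 rad and contact force between each of the fingers, the arm and red_clamp below 0.2 N), for 0.3 s.
2. the red paddle is pressed down by 1.5 mm or more (height (world z) of red_paddle below 0.0485 m), for 0.02 s.
At the end, for the whole second after the job is handed in: Both handles of the red clamp have sprung open again (each within 0.025 rad of its open stop), its paddle is up, and nothing touches it (value of joint each of red_long, red_short below 0.025 rad and height (world z) of red_paddle above 0.047 m and contact force between the fingers and red_clamp below 0.2 N).
It fails at once if the yellow clamp is touched (contact force between any of the fingers, the arm and yellow_clamp above 0.5 N).
It also fails if it takes over 38 s, if anything falls off the work surface, if the arm or the gripper's body presses on something with over 40 N, if the wrist force passes 120 N, or if a joint passes its speed limit or range.

ROBOT

A 6-joint arm with a two-finger parallel gripper is mounted at the origin on a cart in front of the work surface, level with it; the furniture and walls round the work are solid. World frame = base frame: x ahead of the robot, y to its left, z up, the work surface at z = 0. Lengths are in mm, angles in rad, forces in N, time in s.
With the tool pointing down it reaches from about 250 to 725 mm from the base axis. Payload 4 kg.
Tool frame: the origin (TCP) lies midway between the tips of the shut fingers; the grasp point (between the pads) lies 19 mm behind it (bot.tcp_to_grasp is the distance from the TCP to the grasp point, in mm); z points along the fingers, y is the direction in which the jaws open and shut (so a half turn about z gives the same grasp; the last joint's range is limited). The gripper opens to 85 mm and grips with 20 to 120 N. Pads are 22 mm wide; open, the fingers measure 114 mm over their backs; the gripper's body (76 mm by 85 mm) begins 54 mm behind the grasp point. The pads swing forward as they close: fully open they stand 13 mm farther back than shut.
Start: joints at [1.268, 0.241, 0.005, 1.335, 0, 1.571], TCP at [149.095, 477.253, 231.306] pointing down, gripper open.
Joint ranges: [-2.72, 2.72], [-1.05, 1.87], [-1.09, 1.28], [-1.99, 2.15], [-1.42, 1.44], [-3.14, 3.14]. Speed limits (rad/s): [2.79, 2.79, 3.14, 3.14, 3.14, 3.14].

INTERFACE

Orientations are given as a unit quaternion [x, y, z, w].
In Python, from rig import bot gives the robot as it stands.
- The arm moves only by the shell command python3 -m jog 'ROWS' [FORCE]. ROWS is a JSON object of lists of equal length, an entry for each row: "xyz": the shift along the tool's x, y, z scaled (see below), a list of three; "rot": the turn, a rotation vector about the tool's x, y, z scaled (see below), a list of three; "gripper": the opening, from 0 (shut) to 1 (fully open). In form: {"xyz": [[dx, dy, dz], ...], "rot": [[wx, wy, wz], ...], "gripper": [gripper, ...]}. A call has 1 to 12 rows; each row is the pose to reach, as a shift and turn from the pose commanded when the call began, along the tool's axes at that moment, turning the shorter way round; what a row does not reach only later rows make up. The controller multiplies each number of a shift by 50 cm and each number of a turn by 360 degrees. A row lasts 1/8 s, in which the tool goes at most 62.5 mm and 10.7 degrees, less where a joint would pass 70% of its speed; a pose out of reach is approached as far as the arm can. A call with a number of a shift or a turn outside -1 to 1 is refused whole. A call with a gripper value outside its range is refused whole. The fingers move at their own pace and stop on an object; FORCE is the grip in N (left out, the last holds). Time passes only in rows, so rows that repeat a pose let the fingers close. It gives the time, the measured TCP pose, the force and the opening at its end, in the units of the state.
- bot.observe(): the state, without advancing time (a new reading comes with each control period).
- bot.camera(name): name is "scene" or "top"; returns the picture (420x560x3 uint8, red, green, blue); there is no depth.
- bot.calibration(name): a dict with "mtx" (3x3 intrinsics, pixels), "position" and "orientation" of the camera in the world. Camera axes: x right, y up, looking along -z (the intrinsics and any distortion apply to the point x, -y, -z); pixel columns grow to the right and rows downward; lengths in mm; the calibration is good to about 2 mm. A picture is of the moment at which its call begins. calibration takes no time and is no camera call.
- bot.close_job(): hands the job in, once; it reports no verdict.
Trained networks look in the newest picture that a camera, given by its name, has taken for a name from the list of things; names that differ only in an ending like _2 or _b are one class to them, and where a whole thing is asked for, a point or a joint stands for the part that bears it (a point fixed in the world has none). Each returns a list of dicts, best first, with "confidence" (0 to 1); they miss things now and then, are a little off and sometimes report something else, mostly with a low value. They report only what shows in the picture. A call takes as long as a camera call.
- bot.outline_of(camera, name): "region" (420x560 bool, what is visible of it) and "rect" ([left, top, width, height] in pixels, round what is visible of it).
The state is a dict: "time": time; "qpos": joint angles; "qvel": joint speeds; "tau": joint torques, N m; "eef_pos": TCP position; "eef_rot": TCP orientation; "ft_force": force on the tool from outside, world axes, zero at the start; "torque": the same for the moment, N m; "opening": finger opening in mm.
Only numpy, scipy, OpenCV 4.12 (cv2) and the standard library are available. Lean on these libraries where they do the work, as an engineer would, in place of code of your own. Each camera call takes 0.05 s, during which the arm holds its last target.

## Working session

There is one attempt and no reset: what is moved stays moved. The work goes in short steps, Python scripts to look and compute and a shell command to move; the robot and the scene stay as the last step left them, time stands still between calls to the robot, and variables do not carry over. Pictures are saved under pics/ and viewed, and the job is handed in when it is done.

```bash
ls; mkdir -p pics; python3 - <<'E'
from rig import bot
import cv2,numpy as np
for c in ("scene","top"):
    im=bot.camera(c); cv2.imwrite(f"pics/{c}0.png",im[:,:,::-1])
    k=bot.calibration(c); print(c,k)
    for n in ("red_clamp","yellow_clamp","red_paddle"):
        for d in bot.outline_of(c,n)[:3]: 
            ys,xs=np.nonzero(d["region"]); print(n,d["confidence"],d["rect"],xs.mean(),ys.mean())
s=bot.observe(); print(s)
E
```

```text
pics
scene {'mtx': array([[515.02181503,   0.        , 287.58150212],
       [  0.        , 515.02181503, 207.63668956],
       [  0.        ,   0.        ,   1.        ]]), 'position': array([-100.79575022, -368.22712947,  964.96037116]), 'orientation': array([ 0.32524968, -0.1556047 , -0.42300046,  0.83130646])}
red_clamp 0.96 [341.1, 214.7, 59.4, 98.7] 369.7659375 268.083125
yellow_clamp 0.62 [194.9, 144.6, 86.9, 69.8] 236.18046357615893 178.5691225165563
red_paddle 0.79 [343.2, 239.5, 32.5, 57.0] 356.38671875 271.044921875
top {'mtx': array([[420.92227939,   0.        , 277.29759496],
       [  0.        , 420.92227939, 218.130944  ],
       [  0.        ,   0.        ,   1.        ]]), 'position': array([ 331.2901434 ,   97.56256058, 1110.72370126]), 'orientation': array([ 0.08474867, -0.07301158, -0.65830263,  0.74439548])}
red_clamp 0.88 [339.3, 189.2, 43.2, 99.6] 362.0398462076197 237.01502970989165
red_clamp 0.51 [353.5, 221.3, 17.9, 63.6] 360.592803030303 256.71590909090907
yellow_clamp 0.94 [179.6, 155.9, 48.0, 99.6] 206.1096797938903 204.2315053367685
red_paddle 0.88 [357.7, 220.5, 13.3, 61.9] 360.5798969072165 256.3144329896907
red_paddle 0.7 [340.4, 188.1, 47.0, 99.8] 362.1724882967231 237.3925099027728
{'time': 0.4, 'qpos': array([ 1.26797918e+00,  2.40722330e-01,  4.81351275e-03,  1.33520245e+00,
       -2.26793920e-05,  1.57081637e+00]), 'qvel': array([ 1.12436374e-03, -9.00514658e-04,  1.06281594e-03, -8.61366893e-05,
       -4.04284629e-04, -5.50655252e-04]), 'tau': array([-5.35447380e-04, -3.71781242e+01,  2.52330405e+01,  5.33880782e-03,
       -5.23968743e-05,  7.75755097e-06]), 'eef_pos': array([149.08376782, 477.15848489, 231.17399641]), 'eef_rot': array([ 1.50840644e-01,  9.88558079e-01, -1.57380140e-04, -1.25399508e-05]), 'ft_force': array([ 0.66838605, -0.8765944 , -0.04850703]), 'torque': array([ 0.05998553, -0.01329142,  0.04576599]), 'opening': 85.31666973125772}
```

```bash
python3 - <<'E'
import cv2
a=cv2.imread("pics/top0.png");cv2.imwrite("pics/top_red.png",cv2.resize(a[170:310,300:430],None,fx=4.2,fy=4.2,interpolation=cv2.INTER_CUBIC))
a=cv2.imread("pics/scene0.png");cv2.imwrite("pics/sc_red.png",cv2.resize(a[200:330,300:440],None,fx=4,fy=4,interpolation=cv2.INTER_CUBIC))
E
```

```text
(no output)
```

View pics/top0.png

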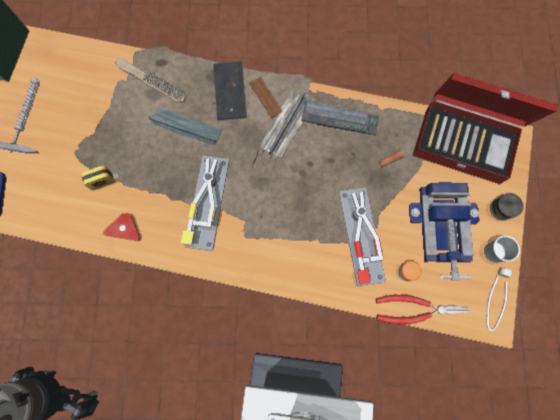

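View pics/scene0.png

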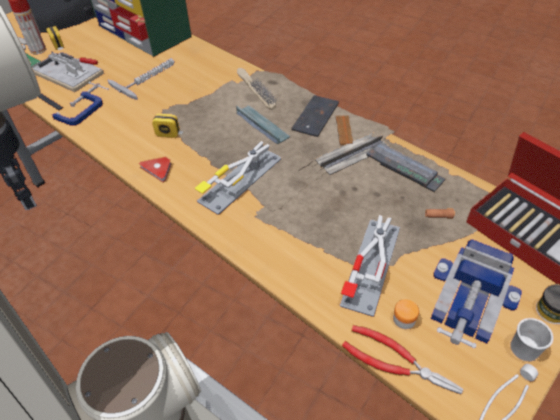

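View pics/top_red.png

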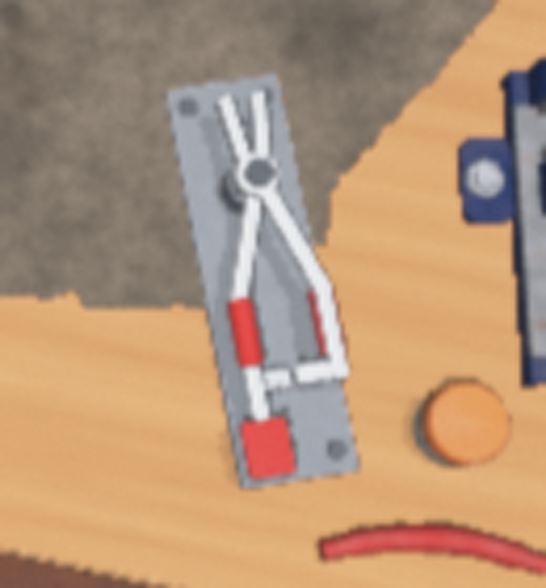

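View pics/sc_red.png

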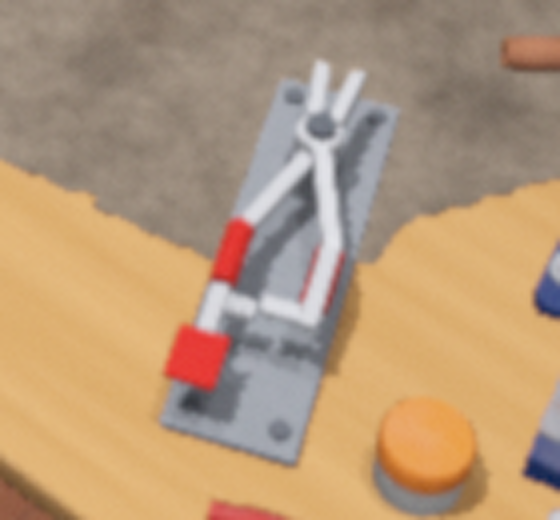

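```bash
cat > h.py <<'E'
from rig import bot
import numpy as np
from scipy.spatial.transform import Rotation as R
from scipy.optimize import least_squares
def proj(c,P):
    k=bot.calibration(c); p=R.from_quat(k["orientation"]).inv().apply(np.atleast_2d(P)-k["position"])
    q=np.c_[p[:,0],-p[:,1],-p[:,2]]@k["mtx"].T; return q[:,:2]/q[:,2:]
def onz(c,uv,z):
    k=bot.calibration(c); d=np.linalg.inv(k["mtx"])@[*uv,1]
    d=R.from_quat(k["orientation"]).apply([d[0],-d[1],-d[2]]); return k["position"]+d*(z-k["position"][2])/d[2]
def tri(a,b):
    f=lambda P:np.r_[proj("top",P)[0]-a,proj("scene",P)[0]-b]
    r=least_squares(f,[350,0,40.]); return r.x,np.abs(r.fun).max()
E
python3 - <<'E'
from h import *
T=lambda u,v:(300+u/4.2-.4,170+v/4.2-.4)
S=lambda u,v:(300+u/4-.4,200+v/4-.4)
print("pivot",tri(T(258,173),S(320,126))," paddle",tri(T(269,448),S(198,357)))
for z in(55,60): print(onz("top",T(258,173),z),onz("scene",S(320,126),z))
print("pad",onz("top",T(269,448),50),onz("scene",S(198,357),50))
co=[onz("top",T(*p),8) for p in((168,93),(275,75),(357,465),(241,487))]
cs=[onz("scene",S(*p),8) for p in((283,80),(397,107),(295,464),(161,424))]
for a,b in zip(co,cs): print(a,b)
for q in (co,cs):
    d=(q[0]+q[1]-q[2]-q[3]); print("yaw",np.arctan2(d[1],d[0]))
# fit pose: corners mean dir + pivot/paddle
E
```

```text
pivot (array([613.89105209, -81.15659583,  61.98865772]), np.float64(0.13972062837058274))  paddle (array([ 449.5911292 , -103.24203808,   49.0561455 ]), np.float64(0.16571443427511667))
[615.46080128 -82.03818863  55.        ] [619.7192618  -79.12984822  55.        ]
[614.11494413 -81.18758374  60.        ] [615.7602157  -80.71836399  60.        ]
pad [ 449.11840517 -102.69188149   50.        ] [ 449.31734075 -103.73970826   50.        ]
[674.32771228 -27.90638055   8.        ] [675.74204444 -27.69016509   8.        ]
[694.92974195 -95.83094786   8.        ] [697.01734118 -94.50724921   8.        ]
[ 450.00575929 -165.41487488    8.        ] [ 447.73563305 -168.01252815    8.        ]
[427.79567203 -95.33901665   8.        ] [427.01147971 -97.9708238    8.        ]
yaw 0.27189299907128633
yaw 0.28107600797395177
```

```bash
python3 - <<'E'
from h import *
T=lambda u,v:(300+u/4.2-.4,170+v/4.2-.4)
S=lambda u,v:(300+u/4-.4,200+v/4-.4)
yaw=.28; M=R.from_euler('z',yaw); O=np.array([614,-81,0])
L=lambda P:M.inv().apply(P-O).round(1)
print("long grip top c",L(tri(T(246,333),S(231,251))[0]),L(onz("top",T(246,333),54)))
for p in((238,301),(254,366)): print("ends",L(onz("top",T(*p),54)))
for p in((312,292),(323,352)): print("short ends",L(onz("top",T(*p),50)))
print("orange",L(tri((411,270),(406.5,309))[0]),tri((411,270),(406.5,309)), "paddle",L(tri(T(269,448),S(198,357))[0]))
for x in(-90,-95,-100): print(x,M.apply([x,0,48])+O)
s=bot.observe();Rt=R.from_quat(s["eef_rot"]);print(Rt.as_matrix().round(3))
def d(P): return (Rt.inv().apply(np.array(P)-s["eef_pos"])/500).round(4)
g=M.apply([-95,0,0])+O
for z in (150,100,29): print(z,d([g[0],g[1],z]))
print((M.as_euler('xyz')))
E
```

```text
long grip top c [-94.8  25.1  53. ] [-94.9  25.4  54. ]
ends [-75.   26.3  54. ]
ends [-115.3   24.6   54. ]
short ends [-76.1 -20.1  50. ]
short ends [-113.1  -19.1   50. ]
orange [-167.1  -98.7   42.4] (array([ 480.68002796, -222.07448404,   42.40024518]), np.float64(0.14461061669726405)) paddle [-164.2   24.1   49.1]
-90 [ 527.50501055 -105.87200837   48.        ]
-95 [ 522.69973336 -107.25378661   48.        ]
-100 [ 517.89445617 -108.63556486   48.        ]
[[-0.954  0.298 -0.   ]
 [ 0.298  0.954 -0.   ]
 [-0.    -0.    -1.   ]]
150 [-1.0618 -0.8927  0.1627]
100 [-1.0618 -0.8927  0.2627]
29 [-1.0618 -0.8927  0.4047]
[0.   0.   0.28]
```

```bash
python3 -m jog '{"xyz":[[-0.08,-0.067,0],[-0.17,-0.143,0],[-0.26,-0.219,0],[-0.35,-0.295,0],[-0.44,-0.371,0],[-0.53,-0.446,0],[-0.62,-0.522,0],[-0.71,-0.598,0],[-0.80,-0.673,0.02],[-0.88,-0.74,0.04],[-0.95,-0.8,0.06],[-0.95,-0.8,0.06]],"rot":[[0,0,-0.01],[0,0,-0.025],[0,0,-0.04],[0,0,-0.055],[0,0,-0.07],[0,0,-0.085],[0,0,-0.0928],[0,0,-0.0928],[0,0,-0.0928],[0,0,-0.0928],[0,0,-0.0928],[0,0,-0.0928]],"gripper":[1,1,1,1,1,1,1,1,1,1,1,1]}' 35
cat >> h.py <<'E'
M=R.from_euler('z',.28); O=np.array([614,-81,0.])
def shift(Plocal):
    s=bot.observe();Rt=R.from_quat(s["eef_rot"]); P=M.apply(Plocal)+O
    e=(M*R.from_euler('x',np.pi)); 
    Rm=Rt.as_matrix(); yaw=np.arctan2(Rm[1,1],Rm[0,1])
    print("pos",s["eef_pos"].round(1),"local",M.inv().apply(s["eef_pos"]-O).round(1),"y-axis err rad",round(float(yaw-(.28+np.pi/2)),4),"tilt",Rm[:,2].round(4),"F",s["ft_force"].round(2),"op",round(s["opening"],1),"t",s["time"])
    print("xyz",(Rt.inv().apply(P-s["eef_pos"])/500).round(4))
E
python3 -c "
from h import *
shift([-95,0,29])"
```

```text
time: 1.9
eef_pos: [483.9, -48.6, 200.1]
eef_rot: [-0.137, 0.991, -0.0, -0.001]
ft_force: [-0.5, 0.9, 0.2]
opening: 85.4
pos [483.9 -48.6 200.1] local [-116.1   67.1  200.1] y-axis err rad -0.0044 tilt [-1.4e-03 -2.0e-04 -1.0e+00] F [-0.45  0.94  0.18] op 85.4 t 1.9
xyz [-0.0432 -0.134   0.3422]
```

```bash
python3 -m jog '{"xyz":[[-0.02,-0.06,0.03],[-0.043,-0.134,0.07],[-0.043,-0.134,0.15],[-0.043,-0.134,0.20],[-0.043,-0.134,0.20],[-0.043,-0.134,0.20]],"rot":[[0,0,0],[0,0,0],[0,0,0],[0,0,0],[0,0,0],[0,0,0]],"gripper":[1,1,1,1,1,1]}'
python3 - <<'E'
from h import *
import cv2
shift([-95,0,27])
a=bot.camera("top")[:,:,::-1];b=bot.camera("scene")[:,:,::-1]
cv2.imwrite("pics/c1.png",np.hstack([cv2.resize(x,None,fx=3,fy=3,interpolation=2) for x in(a[180:310,300:430],b[180:310,300:430])]))
E
```

```text
time: 2.65
eef_pos: [523.1, -104.1, 102.7]
eef_rot: [-0.14, 0.99, -0.0, 0.001]
ft_force: [0.5, -0.3, 0.7]
opening: 85.3
pos [ 523.1 -104.1  102.7] local [-93.7   2.9 102.7] y-axis err rad 0.0012 tilt [ 1.8e-03 -2.0e-04 -1.0e+00] F [ 0.47 -0.32  0.74] op 85.3 t 2.65
xyz [ 0.0028 -0.0057  0.1513]
```

View pics/c1.png

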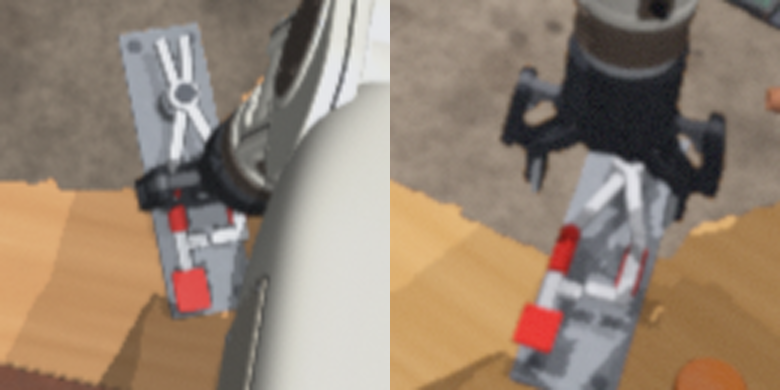

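The gripper straddles the red grips, and both fingers look to be outside the handles. I'll descend and watch the force.

```bash
python3 -m jog '{"xyz":[[0.003,-0.0057,0.04],[0.003,-0.0057,0.08],[0.003,-0.0057,0.11],[0.003,-0.0057,0.11]],"rot":[[0,0,0],[0,0,0],[0,0,0],[0,0,0]],"gripper":[1,1,1,1]}'
python3 - <<'E'
from h import *
import cv2
shift([-95,0,27])
a=bot.camera("top")[:,:,::-1];b=bot.camera("scene")[:,:,::-1]
cv2.imwrite("pics/c2.png",np.hstack([cv2.resize(x,None,fx=3,fy=3,interpolation=2) for x in(a[180:310,300:430],b[180:310,300:430])]))
E
```

```text
time: 3.25
eef_pos: [521.2, -107.6, 45.8]
eef_rot: [-0.14, 0.99, 0.0, -0.001]
ft_force: [0.1, 0.2, -0.2]
opening: 85.2
pos [ 521.2 -107.6   45.8] local [-96.6   0.1  45.8] y-axis err rad 0.0004 tilt [-1.5e-03  3.0e-04 -1.0e+00] F [ 0.1   0.18 -0.19] op 85.2 t 3.25
xyz [-0.0032 -0.0003  0.0376]
```

View pics/c2.png

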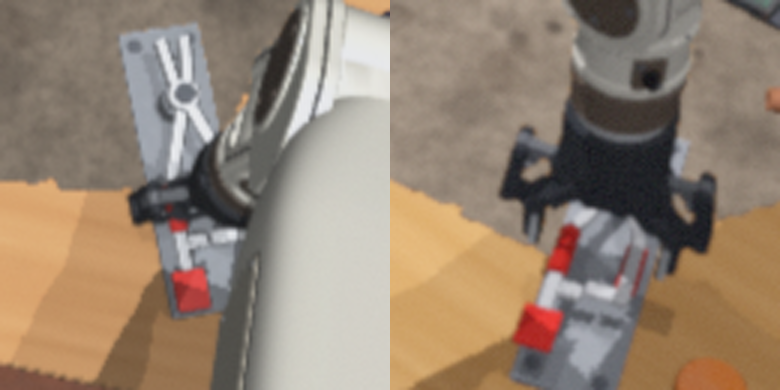

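The fingers are outside both grips and there is no contact. Next I'll go down the last bit and squeeze.

```bash
python3 -m jog '{"xyz":[[0,0,0.02],[0,0,0.036],[0,0,0.036],[0,0,0.036],[0,0,0.036],[0,0,0.036],[0,0,0.036],[0,0,0.036],[0,0,0.036],[0,0,0.036]],"rot":[[0,0,0],[0,0,0],[0,0,0],[0,0,0],[0,0,0],[0,0,0],[0,0,0],[0,0,0],[0,0,0],[0,0,0]],"gripper":[1,1,0.4,0.4,0.4,0.4,0.4,0.4,0.4,0.4]}' 38
python3 -c "
from h import *
shift([-95,0,27])"
```

```text
time: 4.6
eef_pos: [520.5, -108.2, 28.7]
eef_rot: [-0.139, 0.99, -0.0, -0.001]
ft_force: [-5.5, -1.1, 4.7]
opening: 34.2
pos [ 520.5 -108.2   28.7] local [-97.4  -0.3  28.7] y-axis err rad -0.0002 tilt [-2.e-03 -8.e-04 -1.e+00] F [-5.55 -1.07  4.69] op 34.2 t 4.6
xyz [-0.0047  0.0007  0.0034]
```

The opening reads 34 mm, which is under the 42 mm stop, so something isn't as expected. I'll look.

```bash
python3 - <<'E'
from h import *
import cv2
a=bot.camera("top")[:,:,::-1];b=bot.camera("scene")[:,:,::-1]
cv2.imwrite("pics/c3.png",np.hstack([cv2.resize(x,None,fx=3,fy=3,interpolation=2) for x in(a[180:310,300:430],b[180:310,300:430])]))
print(bot.observe()["opening"],bot.observe()["ft_force"])
E
```

```text
34.67335077892448 [-4.41953598 -1.6932623   4.83790811]
```

View pics/c3.png

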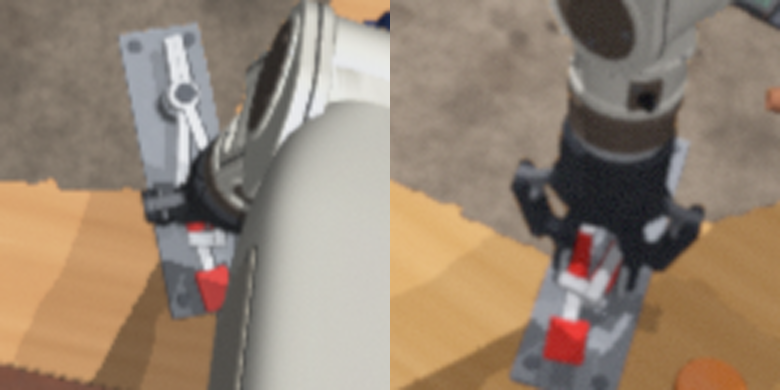

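The picture shows both handles squeezed together and the jaws shut. Now I'll release straight up the same way and check that it holds.

```bash
python3 -m jog '{"xyz":[[0,0,0],[0,0,0],[0,0,0],[0,0,0],[0,0,0],[0,0,0]],"rot":[[0,0,0],[0,0,0],[0,0,0],[0,0,0],[0,0,0],[0,0,0]],"gripper":[1,1,1,1,1,1]}'
python3 - <<'E'
from h import *
import cv2
shift([-95,0,27])
a=bot.camera("top")[:,:,::-1];b=bot.camera("scene")[:,:,::-1]
cv2.imwrite("pics/c4.png",np.hstack([cv2.resize(x,None,fx=3,fy=3,interpolation=2) for x in(a[180:310,300:430],b[180:310,300:430])]))
E
```

```text
time: 5.45
eef_pos: [521.8, -107.8, 28.3]
eef_rot: [-0.14, 0.99, -0.0, 0.0]
ft_force: [0.2, -0.1, 0.5]
opening: 85.5
pos [ 521.8 -107.8   28.3] local [-96.   -0.2  28.3] y-axis err rad 0.0003 tilt [ 1.e-04  0.e+00 -1.e+00] F [ 0.16 -0.08  0.53] op 85.5 t 5.45
xyz [-0.002   0.0005  0.0026]
```

View pics/c4.png

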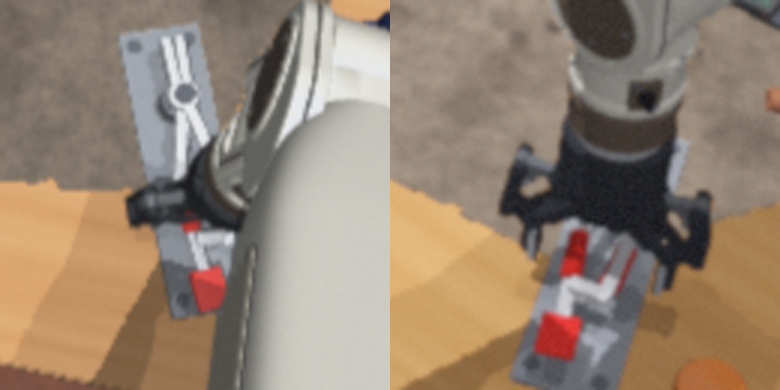

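It holds with nothing touching it. Next I'll raise, shut the fingers and measure the locked paddle.

```bash
python3 -m jog '{"xyz":[[0,0,-0.04],[0,0,-0.1],[0,0,-0.17],[0,0,-0.2],[0,0,-0.2],[0,0,-0.2],[0,0,-0.2]],"rot":[[0,0,0],[0,0,0],[0,0,0],[0,0,0],[0,0,0],[0,0,0],[0,0,0]],"gripper":[1,1,0.5,0,0,0,0]}'
python3 - <<'E'
from h import *
import cv2
a=bot.camera("top")[:,:,::-1];b=bot.camera("scene")[:,:,::-1]
print(a.shape)
T=S=None
for n,im in(("top",a),("scene",b)):
    h=cv2.cvtColor(np.ascontiguousarray(im),cv2.COLOR_BGR2HSV); m=((h[...,0]<8)|(h[...,0]>172))&(h[...,1]>170)&(h[...,2]>90)
    l,s,st,c=cv2.connectedComponentsWithStats(m.astype(np.uint8))[0:4]
    print(n,[(st[i].tolist(),c[i].round(1).tolist()) for i in range(1,l) if st[i,4]>60 and 320<c[i][0]<420 and 200<c[i][1]<320])
cv2.imwrite("pics/c5.png",np.hstack([cv2.resize(x,None,fx=3,fy=3,interpolation=2) for x in(a[180:310,300:430],b[180:310,300:430])]))
P=tri((369.0,276.5),(355.8,291.8)); print(P,M.inv().apply(P[0]-O))
shift([-166,15,70])
E
```

```text
time: 6.42
eef_pos: [520.7, -107.6, 126.8]
eef_rot: [-0.14, 0.99, 0.001, -0.001]
ft_force: [-0.6, -0.0, 0.4]
opening: -0.1
(420, 560, 3)
top []
scene [([358, 257, 7, 14, 72], [361.4, 264.2]), ([349, 285, 14, 15, 153], [355.7, 291.7])]
(array([ 451.57663722, -117.62743611,   47.96919148]), np.float64(0.5241827899708369)) [-166.22005497    9.6856171    47.96919148]
pos [ 521.1 -107.7  127.2] local [-9.670e+01  1.000e-01  1.272e+02] y-axis err rad 0.0003 tilt [-2.2e-03  4.0e-04 -1.0e+00] F [-0.37 -0.44  0.16] op 0.1 t 6.525
xyz [0.1384 0.0298 0.1146]
```

View pics/c5.png

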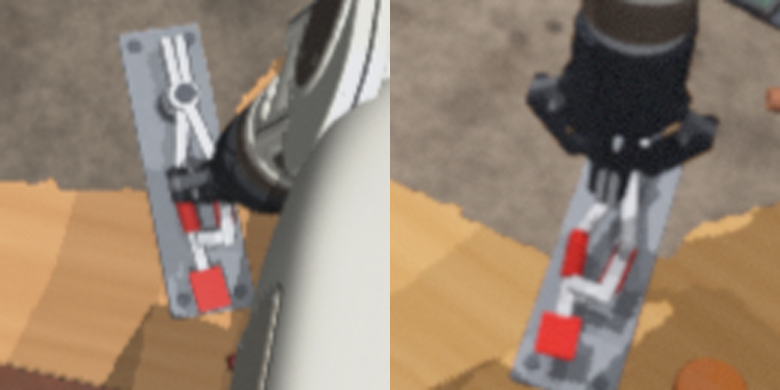

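```bash
python3 -m jog '{"xyz":[[0.05,0.01,0],[0.11,0.024,0.02],[0.138,0.03,0.06],[0.138,0.03,0.10],[0.138,0.03,0.11],[0.138,0.03,0.11]],"rot":[[0,0,0],[0,0,0],[0,0,0],[0,0,0],[0,0,0],[0,0,0]],"gripper":[0,0,0,0,0,0]}'
python3 - <<'E'
from h import *
import cv2
a=bot.camera("top")[:,:,::-1];b=bot.camera("scene")[:,:,::-1]
cv2.imwrite("pics/c6.png",np.hstack([cv2.resize(x,None,fx=3,fy=3,interpolation=2) for x in(a[180:310,300:430],b[180:310,300:430])]))
shift([-166,15,44])
E
```

```text
time: 7.28
eef_pos: [451.3, -112.4, 73.2]
eef_rot: [-0.14, 0.99, 0.0, -0.0]
ft_force: [0.2, -0.6, 0.9]
opening: -0.2
pos [ 452.1 -112.6   73.9] local [-164.3   14.4   73.9] y-axis err rad 0.0004 tilt [ 1.1e-03 -3.0e-04 -1.0e+00] F [ 0.1  -0.3   0.85] op -0.1 t 7.375
xyz [0.0034 0.0012 0.0597]
```

View pics/c6.png

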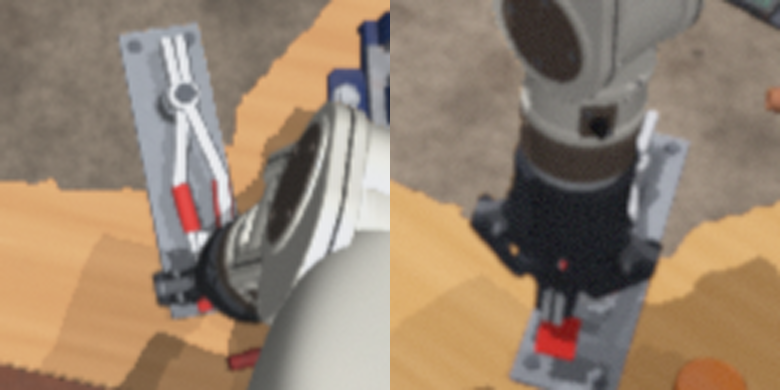

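The shut fingers are over the red paddle and the clamp is still closed. Pressing.

```bash
python3 -m jog '{"xyz":[[0.003,0.001,0.02],[0.003,0.001,0.04],[0.003,0.001,0.052],[0.003,0.001,0.06],[0.003,0.001,0.064],[0.003,0.001,0.064],[0.003,0.001,0.064]],"rot":[[0,0,0],[0,0,0],[0,0,0],[0,0,0],[0,0,0],[0,0,0],[0,0,0]],"gripper":[0,0,0,0,0,0,0]}'
python3 - <<'E'
from h import *
import cv2
a=bot.camera("top")[:,:,::-1];b=bot.camera("scene")[:,:,::-1]
cv2.imwrite("pics/c7.png",np.hstack([cv2.resize(x,None,fx=3,fy=3,interpolation=2) for x in(a[180:310,300:430],b[180:310,300:430])]))
shift([-166,15,44])
E
```

```text
time: 8.25
eef_pos: [449.8, -112.4, 41.5]
eef_rot: [-0.14, 0.99, -0.0, 0.0]
ft_force: [-0.9, 0.3, 2.2]
opening: -0.1
pos [ 449.8 -112.4   41.5] local [-166.5   15.2   41.5] y-axis err rad 0.0003 tilt [ 3.e-04 -1.e-04 -1.e+00] F [-0.03 -0.44  2.11] op -0.1 t 8.35
xyz [-0.001  -0.0004 -0.005 ]
```

View pics/c7.png

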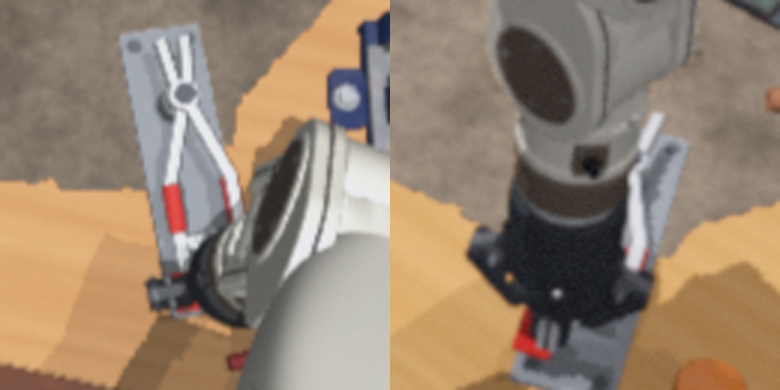

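It has sprung open. I'll lift away and check.

```bash
python3 -m jog '{"xyz":[[0,0,-0.03],[0,0,-0.09],[0,0,-0.17],[0,0,-0.25],[-0.08,0,-0.3],[-0.18,0,-0.3],[-0.18,0,-0.3],[-0.18,0,-0.3]],"rot":[[0,0,0],[0,0,0],[0,0,0],[0,0,0],[0,0,0],[0,0,0],[0,0,0],[0,0,0]],"gripper":[0,0,0,0,0,0,0,0]}'
python3 - <<'E'
from h import *
import cv2
a=bot.camera("top")[:,:,::-1];b=bot.camera("scene")[:,:,::-1]
cv2.imwrite("pics/c8.png",np.hstack([cv2.resize(x,None,fx=3,fy=3,interpolation=2) for x in(a[180:310,300:430],b[180:310,300:430])]))
h=cv2.cvtColor(np.ascontiguousarray(b),cv2.COLOR_BGR2HSV); m=((h[...,0]<8)|(h[...,0]>172))&(h[...,1]>170)&(h[...,2]>90)
l,s,st,c=cv2.connectedComponentsWithStats(m.astype(np.uint8))
u=[c[i] for i in range(1,l) if st[i,4]>60 and 320<c[i][0]<420 and 200<c[i][1]<320]
for q in u: print(q.round(1), M.inv().apply(onz("scene",q,50)-O).round(1))
E
```

```text
time: 9.35
eef_pos: [535.4, -87.3, 190.5]
eef_rot: [-0.14, 0.99, 0.0, -0.001]
ft_force: [-0.0, 0.6, -0.3]
opening: -0.1
[357.4 262.8] [-93.7  25.   50. ]
[348.6 288.8] [-164.8   24.7   50. ]
```

View pics/c8.png

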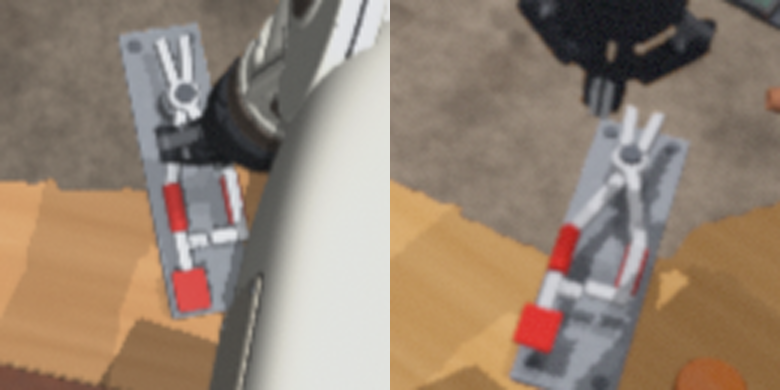

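The clamp is fully open, with the paddle at local y = 24.7 mm and the jaws apart. The arm is clear, so I'll hand in.

```bash
python3 -c "
from rig import bot
print(bot.close_job())"
```

```text
the job is handed in; nothing more can be done
None
```

The red clamp passed its test, and I handed the job in at about 9.5 s of the 38 s allowed.

- **Squeeze and hold:** I squeezed the two red grips at 38 N and then opened the fingers. The clamp stayed closed by itself for over 0.3 s, with the paddle at about y = +10 mm of the clamp.
- **Release:** I pressed the paddle down to about z = 41.5 mm with shut fingers, at about 2 N. The clamp sprang open and I lifted clear.
- **Last check:** in the pictures the jaws are apart and both handles look fully open. The paddle measured y = +24.7 mm, against 25 mm when open. The fingers were 190 mm above the bench with no force on them.
- **Reading that disagreed:** at full squeeze the gripper reported a 34 mm opening, where about 42 mm was expected. The pictures showed the handles simply squeezed home and the ratchet held, so I carried on.
- **Yellow clamp:** the arm crossed the bench at 200 mm or higher and never came low near the yellow clamp. I saw no sign of contact, though I had no direct force reading for that clamp.

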